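Ready the clay scale: wake it, set grams, tare the tub

ROBOT

A 6-joint arm with a two-finger parallel gripper is mounted at the origin on the work surface. World frame = base frame: x ahead of the robot, y to its left, z up, the work surface at z = 0. Lengths are in m, angles in rad, forces in N, time in s.
With the tool pointing down it reaches from about 0.25 to 0.775 m from the base axis. Payload 4 kg.
Tool frame: the origin (TCP) lies midway between the tips of the shut fingers; the grasp point (between the pads) lies robot.grip_point_offset behind it (robot.grip_point_offset is the distance from the TCP to the grasp point, in m); z points along the fingers, x is the direction in which the jaws open and shut, and the axes are right-handed (so a half turn about z gives the same grasp; the last joint's range is limited). The gripper opens to 94 mm and grips with 3 to 60 N. Pads are 16 mm wide; open, the fingers measure 119 mm over their backs; the gripper's body (75 mm by 177 mm) begins 78 mm behind the grasp point.
Start: joints at [1.031, 0.087, 1.371, -0, 1.684, -0.103], TCP at [0.233, 0.498, 0.179] pointing down, gripper open.
Joint ranges: [-3.1, 3.1], [-0.76, 2.03], [0.27, 2.55], [-1.08, 4.22], [0.17, 2.65], [-2.57, 2.57]. Speed limits (rad/s): [2.79, 2.79, 3.14, 3.14, 3.14, 3.14].

INTERFACE

Orientations are given as [roll, pitch, yaw] about the fixed x, y, z axes, in that order (R = Rz(yaw) Ry(pitch) Rx(roll)).
In Python, from bench import robot, optics, finder gives the robot as it stands. The module is installed in compiled form; this text tells all that it offers.
- The arm moves only by the tool arm_command, never from a script. Its argument "plan" is a list of rows, each a list of 5 numbers: the opening, from 0 (shut) to 1 (fully open), then the shift along the world's x, y, z in m, then the turn about the world's z in degrees. A call has 1 to 10 rows; each row is the pose to reach, as a shift and turn from the pose commanded when the call began; what a row does not reach only later rows make up. A row lasts 1/8 s, in which the tool goes at most 62.5 mm and 10.7 degrees, less where a joint would pass 70% of its speed; a pose out of reach is approached as far as the arm can. A call with a gripper value outside its range is refused whole. The fingers move at their own pace and stop on an object; the grip force is fixed at half the most. Time passes only in rows, so rows that repeat a pose let the fingers close. It gives the time, the measured TCP pose, the force and the opening at its end, in the units of the state.
- robot.get_obs(): the state, without advancing time (a new reading comes with each control period).
- optics.snapshot(name): name is "scene" or "top"; returns a dict with "image" (400x640x3 uint8, red, green, blue), "fx", "fy", "cx", "cy" (pixels), "position" and "rotation" of the camera in the world. Camera axes: x right, y down, z forward; pixel columns grow to the right and rows downward; lengths in m; the calibration is good to about 2 mm. A picture is of the moment at which its call begins. There is no depth.
- robot.close_job(): hands the job in, once; it reports no verdict.
Trained networks look in the newest picture that a camera, given by its name, has taken for a name from the list of things; names that differ only in an ending like _2 or _b are one class to them, and where a whole thing is asked for, a point or a joint stands for the part that bears it (a point fixed in the world has none). Each returns a list of dicts, best first, with "p" (0 to 1); they miss things now and then, are a little off and sometimes report something else, mostly with a low value. They report only what shows in the picture. A call takes as long as a camera call. They do not tell look-alikes from the thing itself.
- finder.masks_of(label, camera): "pixels" (400x640 bool, what is visible of it) and "extent" ([left, top, right, bottom] in pixels, round what is visible of it).
The state is a dict: "time": time; "joint_positions": joint angles; "qvel": joint speeds; "joint_torque": joint torques, N m; "tool_pos": TCP position; "ee_rot": TCP orientation; "wrist_force": force on the tool from outside, world axes, zero at the start; "wrist_torque": the same for the moment, N m; "width": finger opening in m.
Only numpy, scipy, OpenCV 4.12 (cv2) and the standard library are available. Lean on these libraries where they do the work, as an engineer would, in place of code of your own. Each camera call takes 0.05 s, during which the arm holds its last target.

TASK

Get the bench scale ready for weighing: with a fingertip, gently tap its power key (the round one), then its unit key (the square key next to the power key), then its tare key (the wide one), pressing each well in and letting it spring back up before the next. Leave the setup key (the square key next to the tare key) alone, keep off the weighing plate and the tub on it, lift or shift nothing on the table, and finish clear of everything.

Things in the scene. Friction and masses are not known exactly. Their poses are not given: they have to be found in the camera images.
- scale: Bench scale, fixed, 310 mm deep, 260 mm wide. Origin: centre of its underside, on the table. x points from its front (keys, nearer the robot) to its back, y to the left seen from the front. The front 110 mm is a panel rising 10 degrees from a front edge 40 mm high, with one row of four dark grey rubber keys, left (+y) to right: round power, square unit, square setup, wide tare
- power_key_top (a point): Centre of the top face of the power key: round, 24 mm across, first from the left, 10 mm proud of the panel, 55 mm above the table. Its z axis is square to the panel, 10 degrees off vertical, leaning to the scale's front; the key goes in against z
- unit_key_top (a point): Centre of the top face of the unit key: square, 22 by 22 mm, second from the left, 55 mm to the right of the power key. Axes as for the power key
- setup_key_top (a point): Centre of the top face of the setup key, not to be pressed: square, 22 by 22 mm, third from the left, 52 mm to the right of the unit key. Axes as for the power key
- tare_key_top (a point): Centre of the top face of the tare key: 48 mm wide along the row, 22 mm deep, at the right end of the row, 68 mm to the right of the setup key. Axes as for the power key
- power_key (a joint): How far the power key is in, m: 0 up, 0.006 at its stop. Each key has a spring: 1.2 N starts it, 3.1 N holds it 2.5 mm in (it counts as pressed beyond that), 5.7 N brings it to its stop; it springs back up when let go
- unit_key (a joint): How far the unit key is in, m: 0 up, 0.006 at its stop. Spring as for the power key
- setup_key (a joint): How far the setup key is in, m: 0 up, 0.006 at its stop. Spring as for the power key
- tare_key (a joint): How far the tare key is in, m: 0 up, 0.006 at its stop. Spring as for the power key
- pan_top (a point): Centre of the top of the scale's steel weighing plate (also pan), 196 mm deep, 250 mm wide, 68 mm above the table; its front edge is 88 mm behind the middle of the key row
- pan: The steel weighing plate itself; origin 8 mm below the centre of its top
- tub: Empty white plastic tub standing loose on the weighing plate, 94 mm across the rim, 80 mm tall, about 90 g. Origin: centre of its underside
- lidded_jar: Lidded amber glass jar, 62 mm across, 85 mm tall, standing near the scale's left side. Origin: centre of its underside
- glass_pot: Open clear glass pot, 58 mm across, 60 mm tall, standing near the scale's right side. Origin: centre of its underside
- trim_tool: Clay scraper with a square steel blade and a wooden handle, 170 mm long, lying in front of the scale. Origin: under its middle, x along it
- rolling_pin: Wooden rolling pin without handles, 240 mm long, 42 mm thick, lying to the right. Origin: under its middle, x along it
- bisque_bowl: Pinkish bisque-fired bowl, 124 mm across, 50 mm tall, to the left or right of the scale. Origin: centre of its underside
- tile_stack: Four test tiles stuck in one stack, 80 by 80 mm, 28 mm tall, to the left or right of the scale. Origin: centre of its underside
- brush_mug: Stoneware mug, 72 mm across, 85 mm tall, to the left or right of the scale. Origin: centre of its underside
There are look-alikes about, which are no part of the job. What is shaped like the tub but blue is not meant.

How it is judged:
By the outcome, as a careful person would: the job done as asked, in the order asked, and still so for the second after the job is handed in, with the robot touching nothing.
It also fails if it takes over 42 s, if anything falls off the work surface, if the arm or the gripper's body presses on something with over 40 N, if the wrist force passes 120 N, or if a joint passes its speed limit or range.

## Working session

There is one attempt and no reset: what is moved stays moved. The work goes in short steps, Python scripts to look and compute and a tool call to move; the robot and the scene stay as the last step left them, time stands still between calls to the robot, and variables do not carry over. Pictures are saved under pics/ and viewed, and the job is handed in when it is done.

Besides the shell and the picture viewer there is one more tool, called as a command line: name --pt "numbers of a row" for each row, then --argument value for the rest. arm_command: Moves the arm, as the interface text tells. Its arguments: {"type":"object","properties":{"plan":{"type":"array","items":{"type":"array","items":{"type":"number"}}}},"required":["plan"]}

```bash
mkdir -p pics; python3 - <<'E'
from bench import robot, optics, finder
import cv2, numpy as np
o=robot.get_obs(); print({k:np.round(v,3) for k,v in o.items()}); print(robot.grip_point_offset)
for n in ["scene","top"]:
    s=optics.snapshot(n); cv2.imwrite(f"pics/{n}1.png",s["image"][:,:,::-1]); print(n,s["fx"],s["fy"],s["cx"],s["cy"],np.round(s["position"],4),np.round(s["rotation"],4).tolist())
    for l in ["scale","power_key_top","unit_key_top","setup_key_top","tare_key_top","pan","tub"]:
        print(l,[(round(d["p"],2),d["extent"],d["pixels"].sum()) for d in finder.masks_of(l,n)][:4])
E
```

```text
{'time': np.float64(0.0), 'joint_positions': array([ 1.031,  0.088,  1.372,  0.   ,  1.684, -0.103]), 'qvel': array([-0.   ,  0.001,  0.001, -0.001, -0.001, -0.   ]), 'joint_torque': array([-1.0000e-03, -3.4019e+01, -3.0243e+01,  7.2000e-02,  3.3000e-02,
       -0.0000e+00]), 'tool_pos': array([0.232, 0.498, 0.178]), 'ee_rot': array([-3.141e+00,  2.000e-03,  1.134e+00]), 'wrist_force': array([ 0.201, -1.313,  0.643]), 'wrist_torque': array([0.028, 0.01 , 0.019]), 'width': np.float64(0.094)}
0.0188
scene 502.14686130812726 502.14686130812726 321.26257531173377 204.1861088576574 [1.6951 0.2519 1.1276] [-2.3119, -0.0103, 1.8142]
scale [(0.82, [266.6, 188.8, 391.9, 291.2], np.int64(5866)), (0.72, [379.9, 211.1, 383.8, 215.5], np.int64(24)), (0.18, [346.2, 198.5, 356.7, 203.5], np.int64(50))]
power_key_top [(0.43, [380.7, 210.7, 381.7, 216.0], np.int64(29))]
unit_key_top [(0.39, [361.8, 205.1, 368.0, 209.7], np.int64(25))]
setup_key_top []
tare_key_top [(0.46, [306.9, 205.4, 341.6, 242.3], np.int64(990)), (0.45, [346.1, 195.4, 355.6, 201.6], np.int64(32)), (0.35, [269.1, 187.8, 389.0, 286.8], np.int64(5829))]
pan [(0.95, [270.6, 199.7, 375.9, 273.5], np.int64(3352))]
tub [(0.78, [405.5, 198.7, 436.6, 231.6], np.int64(928)), (0.63, [308.6, 203.2, 342.5, 240.8], np.int64(1038))]
top 461.94180622407015 461.94180622407015 322.87804874683957 198.18244972256576 [0.2826 0.0079 1.5941] [-2.9699, -0.0019, -1.5791]
scale [(0.76, [262.7, 122.9, 362.8, 230.5], np.int64(6195)), (0.36, [433.6, 201.9, 448.7, 274.1], np.int64(823))]
power_key_top [(0.4, [273.2, 196.3, 278.6, 205.4], np.int64(34))]
unit_key_top []
setup_key_top [(0.51, [304.0, 204.6, 309.2, 211.9], np.int64(44))]
tare_key_top [(0.46, [319.4, 212.3, 333.5, 224.2], np.int64(92))]
pan [(0.85, [276.0, 123.1, 361.4, 194.7], np.int64(3395))]
tub [(0.7, [221.0, 195.7, 252.8, 224.0], np.int64(675))]
```

```bash
python3 - <<'E'
import cv2
a=cv2.imread("pics/top1.png"); b=cv2.imread("pics/scene1.png")
cv2.imwrite("pics/top1c.png",cv2.resize(a[100:260,200:400],None,fx=4,fy=4,interpolation=cv2.INTER_CUBIC)[:600])
cv2.imwrite("pics/scene1c.png",cv2.resize(b[170:310,250:450],None,fx=4,fy=4,interpolation=cv2.INTER_CUBIC))
E
```

```text
(no output)
```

View pics/top1.png

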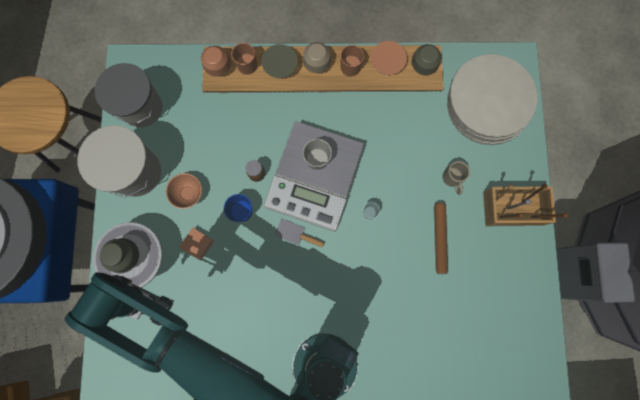

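View pics/scene1.png

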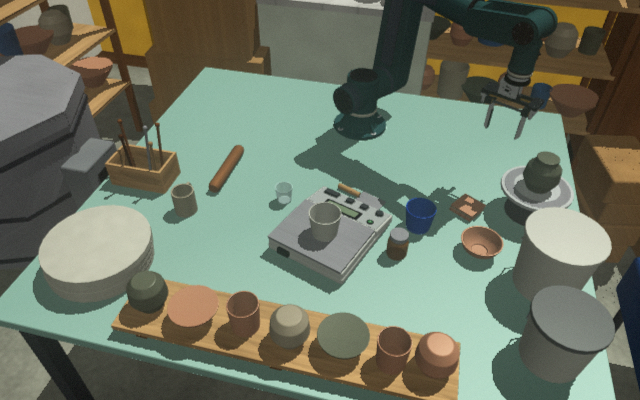

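View pics/top1c.png

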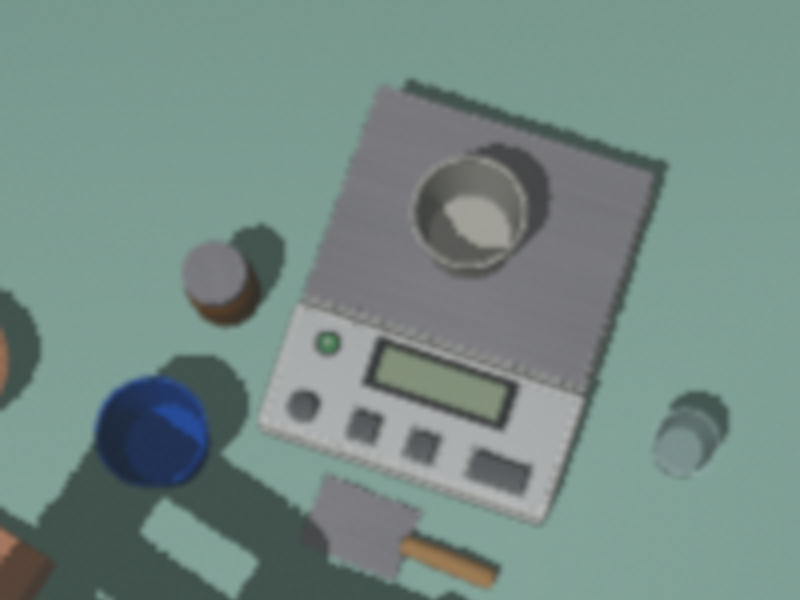

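View pics/scene1c.png

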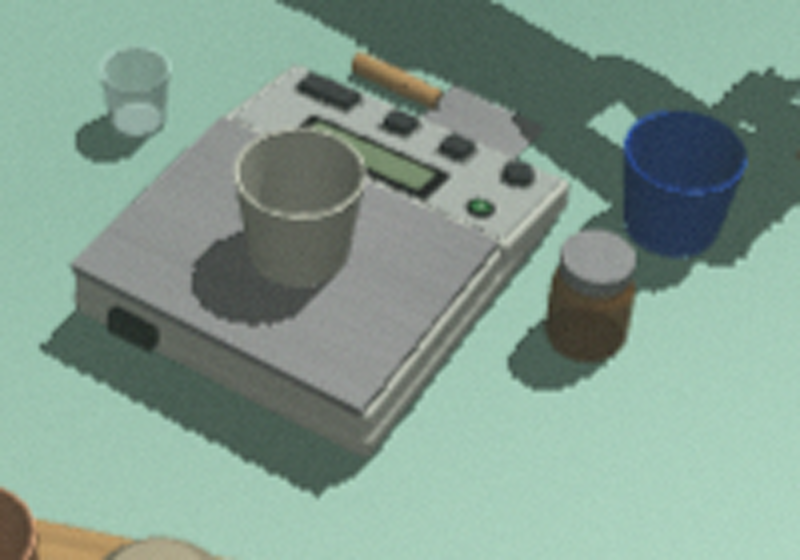

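```bash
cat > h.py <<'E'
import numpy as np
from scipy.spatial.transform import Rotation as Ro
def R_of(s):
    r=np.array(s["rotation"]); return r if r.shape==(3,3) else Ro.from_euler("xyz",r).as_matrix()
def proj(s,P):
    c=(np.atleast_2d(P)-s["position"])@R_of(s); return np.c_[s["fx"]*c[:,0]/c[:,2]+s["cx"], s["fy"]*c[:,1]/c[:,2]+s["cy"]]
def ray(s,uv,z):
    uv=np.atleast_2d(uv); d=np.c_[(uv[:,0]-s["cx"])/s["fx"],(uv[:,1]-s["cy"])/s["fy"],np.ones(len(uv))]@R_of(s).T
    p=np.array(s["position"]); return p+d*((z-p[2])/d[:,2])[:,None]
E
python3 - <<'E'
from bench import optics
from h import *
import cv2
from scipy.optimize import least_squares
out={}
for n,approx in [("top",[(275.7,200.8),(291,206.5),(305.5,211.5),(324.6,218)]),("scene",[(379.5,213.5),(364,206.7),(350,200.5),(332.5,192.5)])]:
    s=optics.snapshot(n); g=cv2.cvtColor(s["image"],cv2.COLOR_RGB2GRAY).astype(float)
    c=[]
    for i,(u,v) in enumerate(approx):
        w=(8,6) if i<3 else (10,8)
        us,vs=np.meshgrid(np.arange(int(u)-w[0],int(u)+w[0]+1),np.arange(int(v)-w[1],int(v)+w[1]+1))
        m=(g[vs,us]<105).astype(np.uint8); nl,lab,st,ce=cv2.connectedComponentsWithStats(m)
        k=1+np.argmin(np.linalg.norm(ce[1:]+[us[0,0],vs[0,0]]-[u,v],axis=1)); c.append(ce[k]+[us[0,0],vs[0,0]]); print(n,i,c[-1],st[k],ray(s,c[-1],.053).round(4)[0])
    out[n]=(s,np.array(c))
off=np.array([0,-.055,-.107,-.175])
def keys(p,z=.053):
    yh=np.array([-np.sin(p[2]),np.cos(p[2])]); return np.c_[p[:2]+off[:,None]*yh,np.full(4,z)]
for ns in (["top"],["scene"],["top","scene"]):
    f=lambda p:np.concatenate([(proj(out[n][0],keys(p))-out[n][1]).ravel() for n in ns])
    r=least_squares(f,[.3,.1,-.3]); print(ns,r.x,np.round(r.fun,1)); print(keys(r.x).round(4).tolist())
E
```

```text
top 0 [275.86486486 200.59459459] [ 6  4  7  7 37] [0.5428 0.1618 0.053 ]
top 1 [290.9047619  205.69047619] [ 5  2  7  8 42] [0.5249 0.1109 0.053 ]
top 2 [305.34146341 210.65853659] [ 5  3  8  7 41] [0.5076 0.0622 0.053 ]
top 3 [324.5        217.20212766] [ 4  2 14 11 94] [ 0.4849 -0.0022  0.053 ]
scene 0 [378.72093023 213.13953488] [ 4  3  8  7 43] [0.5478 0.1628 0.053 ]
scene 1 [363.74418605 206.60465116] [ 3  4 10  6 43] [0.5299 0.1122 0.053 ]
scene 2 [349.6        200.51111111] [ 3  4 10  6 45] [0.513  0.0631 0.053 ]
scene 3 [331.68235294 192.54117647] [ 2  4 16 10 85] [ 0.4897 -0.0011  0.053 ]
['top'] [ 0.5431491   0.16262903 -0.3399015 ] [-0.2 -0.1  0.   0.   0.1  0.   0.1  0. ]
[[0.5431, 0.1626, 0.053], [0.5248, 0.1108, 0.053], [0.5075, 0.0618, 0.053], [0.4848, -0.0024, 0.053]]
['scene'] [ 0.54832802  0.16359026 -0.34192025] [ 0.2  0.2 -0.1 -0.  -0.1 -0.1 -0.  -0. ]
[[0.5483, 0.1636, 0.053], [0.5299, 0.1118, 0.053], [0.5125, 0.0628, 0.053], [0.4897, -0.0013, 0.053]]
['top', 'scene'] [ 0.54496112  0.16300091 -0.34123532] [-0.3 -0.6 -0.1 -0.5  0.  -0.5 -0.1 -0.5  0.2 -0.6 -0.1 -0.8 -0.1 -0.8
 -0.  -0.7]
[[0.545, 0.163, 0.053], [0.5266, 0.1112, 0.053], [0.5092, 0.0622, 0.053], [0.4864, -0.0019, 0.053]]
```

Candidates in the top view, left to right: the green round LED (282,185), which is not grey and not in the key row. Then the dark keys: round power (276,201), square unit (291,206), square setup (305,211, must not be pressed) and wide tare (324,217). The close crop confirms this layout. The two cameras agree to about 5 mm in x.

The plan is to shut the fingers, align the jaws with the row (+5.5°) and hover over the power key.

arm_command --pt "0 0.03 -0.033 0 2" --pt "0 0.07 -0.075 0 5.5" --pt "0 0.11 -0.118 0 5.5" --pt "0 0.15 -0.161 0 5.5" --pt "0 0.19 -0.204 0 5.5" --pt "0 0.23 -0.247 0 5.5" --pt "0 0.27 -0.29 0 5.5" --pt "0 0.312 -0.335 0 5.5" --pt "0 0.312 -0.335 -0.05 5.5" --pt "0 0.312 -0.335 -0.099 5.5"

```text
time: 2.15
tool_pos: [0.546, 0.1624, 0.0796]
ee_rot: [3.14, -0.001, 1.228]
wrist_force: [-0.1, -0.9, 0.2]
width: 0.0006
```

```bash
cat > snap.py <<'E'
import sys
from bench import robot, optics
import cv2, numpy as np
k=sys.argv[1]
o=robot.get_obs(); print(o["time"],np.round(o["tool_pos"],4),np.round(o["wrist_force"],2),o["ee_rot"])
t=optics.snapshot("top")["image"][150:240,240:360,::-1]; s=optics.snapshot("scene")["image"][150:250,290:430,::-1]
t=cv2.resize(t,(640,480)); s=cv2.resize(s,(700,500),interpolation=cv2.INTER_CUBIC)
cv2.imwrite(f"pics/t{k}.png",t); cv2.imwrite(f"pics/s{k}.png",s)
E
python3 snap.py 2
```

```text
2.15 [0.546  0.1624 0.0796] [-0.11 -0.94  0.22] [ 3.13988127e+00 -1.22909294e-03  1.22775613e+00]
```

View pics/s2.png

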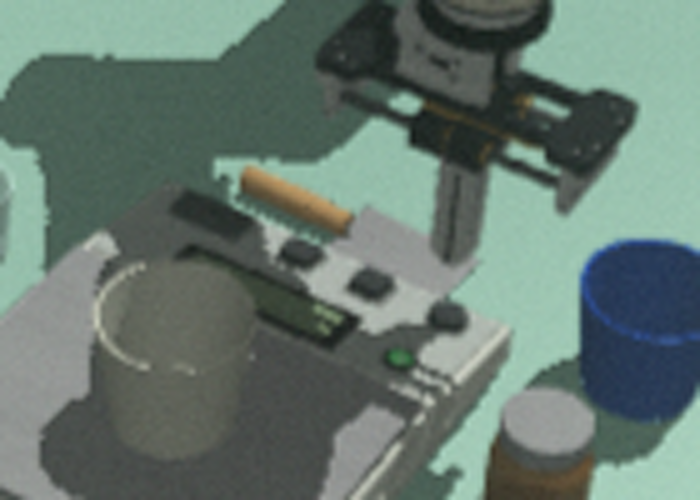

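View pics/t2.png

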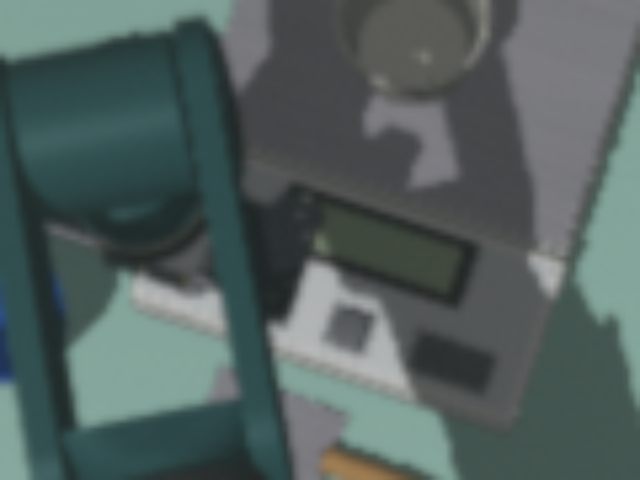

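```bash
python3 - <<'E'
from bench import optics
from h import *
s=optics.snapshot("scene")
for P in ([.546,.1624,.0796],[.546,.1624,.055],[.545,.163,.055],[.548,.1636,.055],[.543,.1626,.055]):
    p=proj(s,P)[0]; print(P,p.round(1),((p-[290,150])*5).round())
E
```

```text
[0.546, 0.1624, 0.0796] [379.4 206.5] [447. 282.]
[0.546, 0.1624, 0.055] [378.7 212.3] [444. 311.]
[0.545, 0.163, 0.055] [379.  212.1] [445. 310.]
[0.548, 0.1636, 0.055] [379.  212.8] [445. 314.]
[0.543, 0.1626, 0.055] [379.  211.6] [445. 308.]
```

```bash
python3 - <<'E'
from bench import optics
from h import *
import cv2
s=optics.snapshot("scene")["image"][170:225,350:410,::-1]
cv2.imwrite("pics/z1.png",cv2.resize(s,None,fx=10,fy=10,interpolation=cv2.INTER_NEAREST))
E
```

```text
(no output)
```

View pics/z1.png

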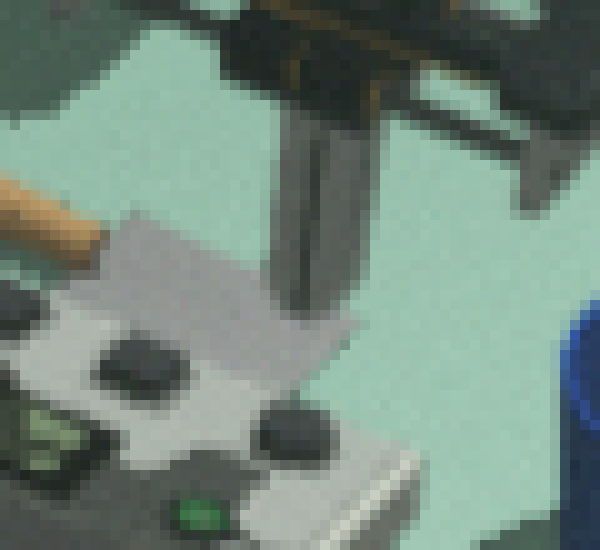

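```bash
python3 - <<'E'
from bench import optics,robot
from h import *
import cv2
s=optics.snapshot("scene");t=optics.snapshot("top")
P=np.array([.2325,.498,.1785]); j=np.array([np.cos(1.134),np.sin(1.134),0])*.047
for x in (P-j,P,P+j,[0,0,0]): print("scene",proj(s,x).round(1),"top",proj(t,x).round(1))
b=cv2.imread("pics/scene1.png"); cv2.imwrite("pics/z0.png",cv2.resize(b[75:145,470:550],None,fx=8,fy=8,interpolation=cv2.INTER_NEAREST))
# what heights/offsets explain tip at 381,201.7
for z in (.06,.07,.08,.09,.095): print(z,ray(s,(381,201.7),z).round(4))
E
```

```text
scene [[485.2 133.8]] top [[172.5 303.3]]
scene [[498.4 139.1]] top [[158.6 296.6]]
scene [[512.1 144.5]] top [[144.8 290. ]]
scene [[359.1 125. ]] top [[325.1 365.3]]
0.06 [[0.5011 0.162  0.06  ]]
0.07 [[0.5123 0.1628 0.07  ]]
0.08 [[0.5235 0.1637 0.08  ]]
0.09 [[0.5347 0.1645 0.09  ]]
0.095 [[0.5403 0.1649 0.095 ]]
```

View pics/z0.png

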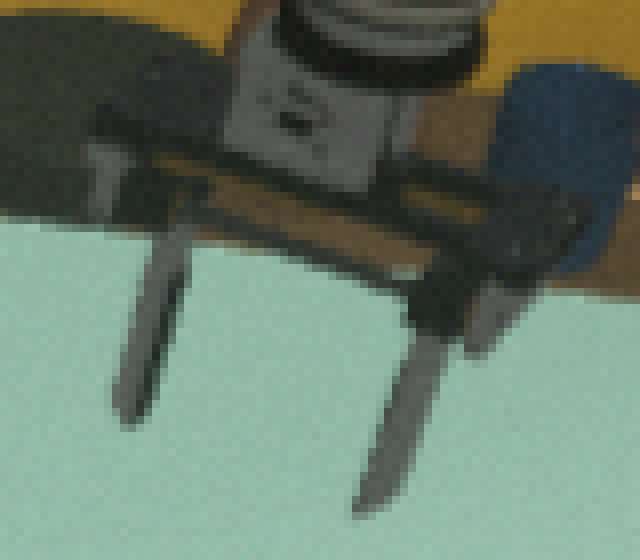

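```bash
python3 - <<'E'
from bench import optics,robot
from h import *
import cv2
t=optics.snapshot("top")
cv2.imwrite("pics/z2.png",cv2.resize(t["image"][160:220,250:330,::-1],None,fx=10,fy=10,interpolation=cv2.INTER_NEAREST))
print(proj(t,[[.546,.1624,.0796],[.546,.1624,.0956],[.5235,.164,.08]]).round(1))
E
```

```text
[[274.9 198.3]
 [274.4 197.5]
 [274.4 205. ]]
```

View pics/z2.png

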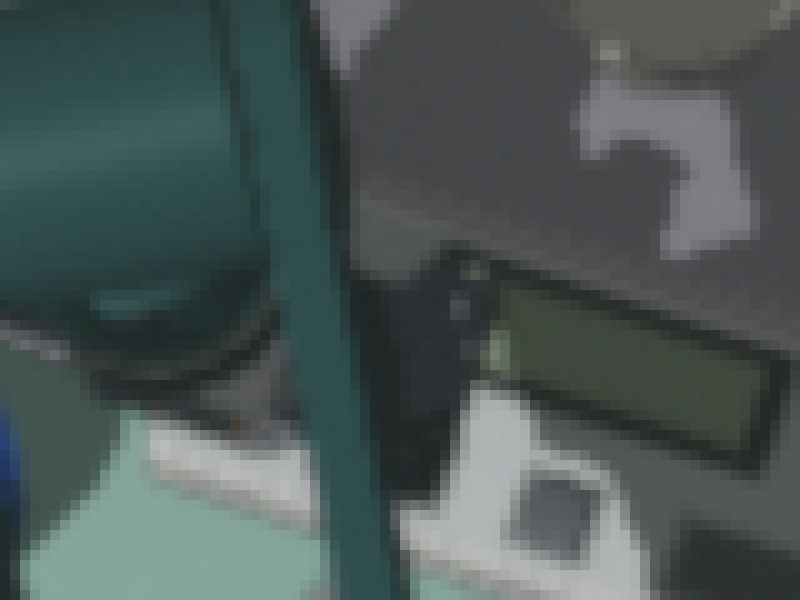

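```bash
python3 - <<'E'
from bench import optics,robot
from h import *
t=optics.snapshot("top");s=optics.snapshot("scene")
c,si=np.cos(1.228),np.sin(1.228); x=np.array([c,si,0]); y=np.array([si,-c,0])
for nm,P in (("nominal",np.array([.546,.1624,.0796])),("high",np.array([.546,.1624,.0956])),("front",np.array([.5235,.164,.08]))):
  for h in (.097,.13):
    E=[P-x*.0885+k*y*.0375+[0,0,h] for k in (-1,0,1)]
    print(nm,h,((proj(t,E)-[250,160])*10).round().tolist(), ((proj(s,E)-[290,150])*5).round().tolist())
E
```

```text
nominal 0.097 [[444.0, 535.0], [485.0, 422.0], [526.0, 310.0]] [[364.0, 77.0], [333.0, 109.0], [301.0, 141.0]]
nominal 0.13 [[438.0, 520.0], [480.0, 405.0], [521.0, 290.0]] [[367.0, 34.0], [336.0, 65.0], [303.0, 98.0]]
high 0.097 [[441.0, 528.0], [482.0, 414.0], [523.0, 301.0]] [[366.0, 56.0], [334.0, 88.0], [302.0, 120.0]]
high 0.13 [[435.0, 512.0], [477.0, 396.0], [519.0, 280.0]] [[369.0, 12.0], [337.0, 44.0], [305.0, 76.0]]
front 0.097 [[439.0, 607.0], [480.0, 494.0], [520.0, 381.0]] [[373.0, 55.0], [342.0, 86.0], [311.0, 118.0]]
front 0.13 [[432.0, 594.0], [474.0, 478.0], [516.0, 363.0]] [[377.0, 12.0], [346.0, 43.0], [314.0, 75.0]]
```

The top view rules out an xy offset: the gripper body's right end lies where tool_pos predicts. In the scene view, though, the tip shows about 15 mm higher than reported. I'll go down in small steps and let force decide.

arm_command --pt "0 0 0 -0.01 0" --pt "0 0 0 -0.02 0" --pt "0 0 0 -0.02 0"

```text
time: 2.98
tool_pos: [0.5434, 0.1632, 0.0584]
ee_rot: [-3.139, 0.002, 1.23]
wrist_force: [-0.3, -0.9, 0.4]
width: 0.0004
```

arm_command --pt "0 0 0 -0.002 0" --pt "0 0 0 -0.004 0" --pt "0 0 0 -0.004 0"

```text
time: 3.35
tool_pos: [0.5447, 0.1633, 0.0562]
ee_rot: [-3.142, -0.0, 1.23]
wrist_force: [-0.0, 0.1, 0.5]
width: 0.0006
```

arm_command --pt "0 0 0 -0.002 0" --pt "0 0 0 -0.002 0" --pt "0 0 0 -0.002 0"

```text
time: 3.72
tool_pos: [0.5447, 0.1634, 0.0542]
ee_rot: [3.142, -0.0, 1.23]
wrist_force: [-1.0, -1.3, 0.2]
width: 0.0005
```

```bash
python3 - <<'E'
from bench import optics,robot
from h import *
import cv2
print(robot.get_obs()["wrist_force"],robot.get_obs()["tool_pos"])
s=optics.snapshot("scene")["image"][170:225,350:410,::-1]
cv2.imwrite("pics/z3.png",cv2.resize(s,None,fx=10,fy=10,interpolation=cv2.INTER_NEAREST))
E
```

```text
[-0.97904642 -1.25613745  0.20360632] [0.54470869 0.16337006 0.05424683]
```

View pics/z3.png

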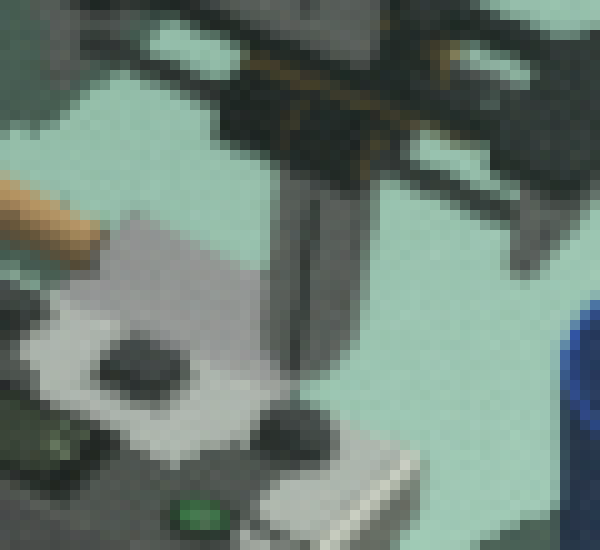

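arm_command --pt "0 0 0 -0.002 0" --pt "0 0 0 -0.004 0" --pt "0 0 0 -0.004 0" --pt "0 0 0 -0.004 0"

```text
time: 4.28
tool_pos: [0.5447, 0.1634, 0.0502]
ee_rot: [-3.142, -0.0, 1.23]
wrist_force: [-0.6, -0.6, 0.5]
width: 0.0003
```

arm_command --pt "0 0 0 -0.002 0" --pt "0 0 0 -0.004 0" --pt "0 0 0 -0.004 0" --pt "0 0 0 -0.004 0"

```text
time: 4.78
tool_pos: [0.5447, 0.1634, 0.0462]
ee_rot: [-3.142, -0.0, 1.23]
wrist_force: [-0.8, -0.2, -0.4]
width: 0.0004
```

```bash
python3 - <<'E'
from bench import optics,robot
from h import *
import cv2
s=optics.snapshot("scene")["image"][170:225,350:410,::-1]
cv2.imwrite("pics/z4.png",cv2.resize(s,None,fx=10,fy=10,interpolation=cv2.INTER_NEAREST))
t=optics.snapshot("top")
cv2.imwrite("pics/z5.png",cv2.resize(t["image"][160:220,250:330,::-1],None,fx=10,fy=10,interpolation=cv2.INTER_NEAREST))
E
```

```text
(no output)
```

View pics/z4.png

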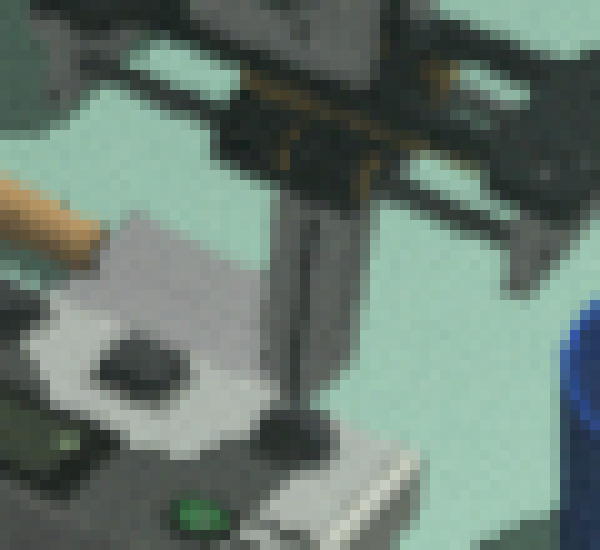

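View pics/z5.png

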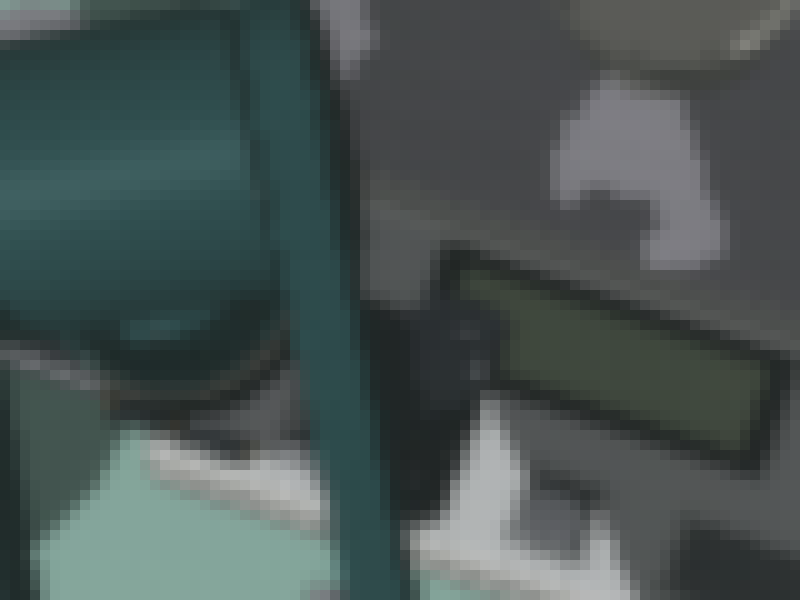

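arm_command --pt "0 0 0 -0.002 0" --pt "0 0 0 -0.003 0" --pt "0 0 0 -0.003 0" --pt "0 0 0 -0.003 0"

```text
time: 5.38
tool_pos: [0.5447, 0.1634, 0.0432]
ee_rot: [3.142, -0.0, 1.23]
wrist_force: [-0.6, -0.7, -0.8]
width: 0.0003
```

arm_command --pt "0 0 0 -0.001 0" --pt "0 0 0 -0.002 0" --pt "0 0 0 -0.002 0" --pt "0 0 0 -0.002 0"

```text
time: 5.88
tool_pos: [0.5447, 0.1634, 0.0412]
ee_rot: [3.142, -0.0, 1.23]
wrist_force: [0.2, 0.8, 0.2]
width: 0.0005
```

```bash
python3 - <<'E'
from bench import optics,robot
from h import *
import cv2
s=optics.snapshot("scene")
I=s["image"].copy()[175:225,350:410,::-1]
cv2.imwrite("pics/z6.png",cv2.resize(I,None,fx=12,fy=12,interpolation=cv2.INTER_CUBIC))
print(proj(s,[.5447,.1634,.0412])-[350,175])
o=robot.get_obs();print(o["joint_positions"],o["joint_torque"])
E
```

```text
[[28.74193897 40.25694777]]
[ 1.91654867e-01  1.94797965e-01  1.52739306e+00  5.71153138e-05
  1.41928013e+00 -1.03832700e+00] [ 1.52102293e-04 -3.67663407e+01 -2.84524834e+01  2.38768692e-02
  7.33646611e-02  9.13310686e-06]
```

View pics/z6.png

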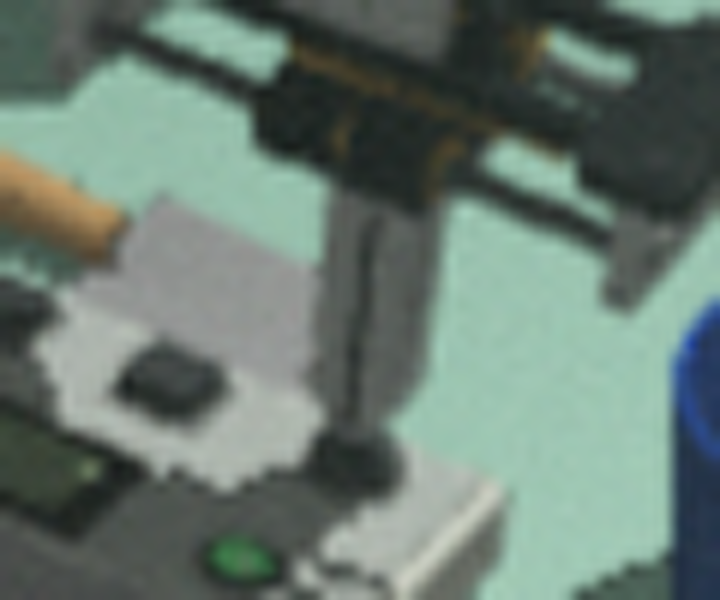

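arm_command --pt "0 0 0 -0.001 0" --pt "0 0 0 -0.002 0" --pt "0 0 0 -0.002 0" --pt "0 0 0 -0.002 0"

```text
time: 6.42
tool_pos: [0.5447, 0.1634, 0.0392]
ee_rot: [-3.142, -0.0, 1.23]
wrist_force: [0.2, 0.5, -0.3]
width: 0.0006
```

arm_command --pt "0 0 0 -0.001 0" --pt "0 0 0 -0.0015 0" --pt "0 0 0 -0.0015 0" --pt "0 0 0 -0.0015 0"

```text
time: 6.92
tool_pos: [0.5447, 0.1634, 0.0377]
ee_rot: [3.142, -0.0, 1.23]
wrist_force: [-0.2, -0.7, -0.6]
width: 0.0004
```

arm_command --pt "0 0 0 -0.001 0" --pt "0 0 0 -0.0015 0" --pt "0 0 0 -0.0015 0" --pt "0 0 0 -0.0015 0"

```text
time: 7.42
tool_pos: [0.5447, 0.1634, 0.0362]
ee_rot: [-3.142, -0.0, 1.23]
wrist_force: [0.3, 0.1, 0.4]
width: 0.0003
```

```bash
cat > z.py <<'E'
import sys
from bench import optics,robot
from h import *
import cv2
s=optics.snapshot("scene"); u,v=int(sys.argv[2]),int(sys.argv[3])
I=s["image"].copy()[v:v+50,u:u+60,::-1]
cv2.imwrite(f"pics/{sys.argv[1]}.png",cv2.resize(I,None,fx=12,fy=12,interpolation=cv2.INTER_CUBIC))
E
python3 z.py z7 350 175
```

```text
(no output)
```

View pics/z7.png

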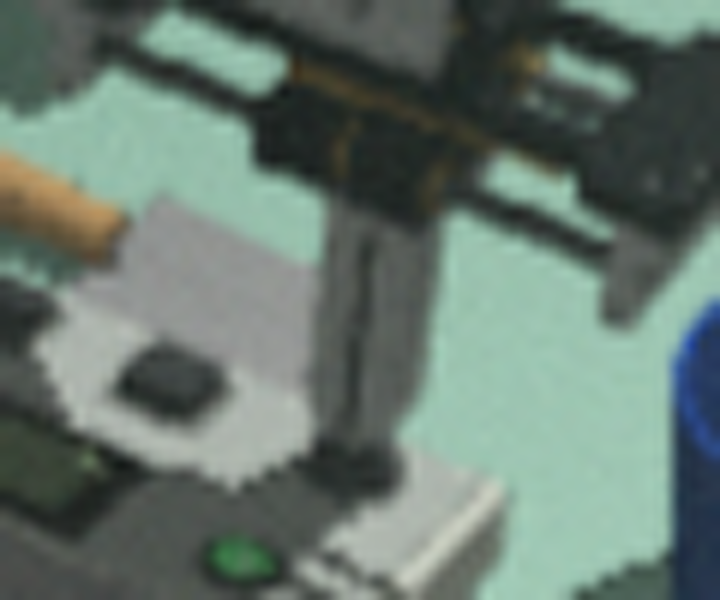

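arm_command --pt "0 0 0 -0.001 0" --pt "0 0 0 -0.0015 0" --pt "0 0 0 -0.0015 0" --pt "0 0 0 -0.0015 0"

```text
time: 7.98
tool_pos: [0.5447, 0.1634, 0.0347]
ee_rot: [3.142, -0.0, 1.23]
wrist_force: [-0.3, -0.3, -0.2]
width: 0.0006
```

arm_command --pt "0 0 0 -0.001 0" --pt "0 0 0 -0.0015 0" --pt "0 0 0 -0.0015 0" --pt "0 0 0 -0.0015 0"

```text
time: 8.48
tool_pos: [0.5447, 0.1634, 0.0332]
ee_rot: [3.142, -0.0, 1.23]
wrist_force: [-0.3, -0.0, 0.7]
width: 0.0002
```

arm_command --pt "0 0 0 -0.001 0" --pt "0 0 0 -0.0015 0" --pt "0 0 0 -0.0015 0" --pt "0 0 0 -0.0015 0"

```text
time: 8.98
tool_pos: [0.5447, 0.1634, 0.0317]
ee_rot: [3.142, -0.0, 1.23]
wrist_force: [-0.0, -0.1, 0.1]
width: 0.0009
```

```bash
python3 z.py z8 350 175
```

```text
(no output)
```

View pics/z8.png

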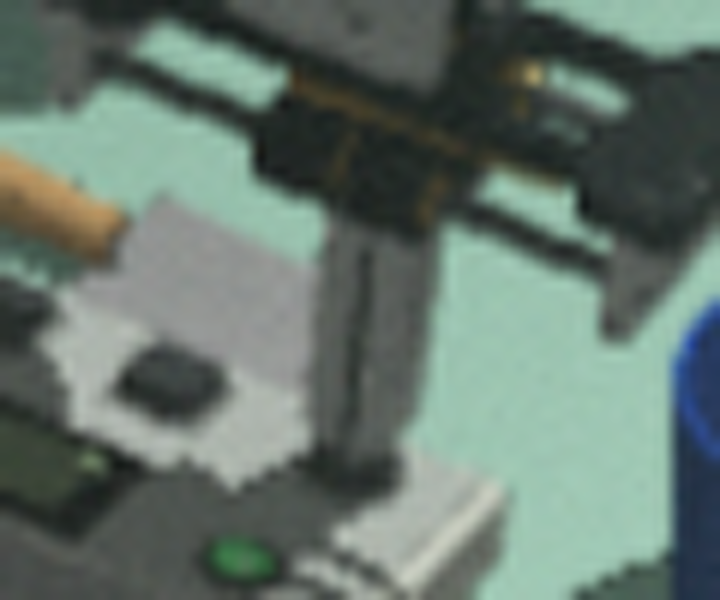

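arm_command --pt "0 0 0 -0.001 0" --pt "0 0 0 -0.0015 0" --pt "0 0 0 -0.0015 0" --pt "0 0 0 -0.0015 0"

```text
time: 9.52
tool_pos: [0.5448, 0.1634, 0.0303]
ee_rot: [3.141, -0.0, 1.23]
wrist_force: [0.4, -0.3, 0.5]
width: 0.0004
```

arm_command --pt "0 0 0 -0.001 0" --pt "0 0 0 -0.001 0" --pt "0 0 0 -0.001 0"

```text
time: 9.9
tool_pos: [0.5449, 0.1633, 0.0294]
ee_rot: [3.141, -0.0, 1.23]
wrist_force: [1.2, -0.4, 2.5]
width: 0.0008
```

arm_command --pt "0 0 0 -0.001 0" --pt "0 0 0 -0.001 0" --pt "0 0 0 -0.001 0"

```text
time: 10.28
tool_pos: [0.545, 0.1634, 0.0285]
ee_rot: [3.141, -0.0, 1.23]
wrist_force: [0.8, -0.1, 2.7]
width: 0.0003
```

arm_command --pt "0 0 0 -0.001 0" --pt "0 0 0 -0.002 0" --pt "0 0 0 -0.0025 0" --pt "0 0 0 -0.0025 0" --pt "0 0 0 -0.0025 0"

```text
time: 10.9
tool_pos: [0.5453, 0.1633, 0.0261]
ee_rot: [3.14, -0.0, 1.23]
wrist_force: [2.5, -1.4, 4.6]
width: 0.0007
```

```bash
python3 z.py z9 350 175
```

```text
(no output)
```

View pics/z9.png

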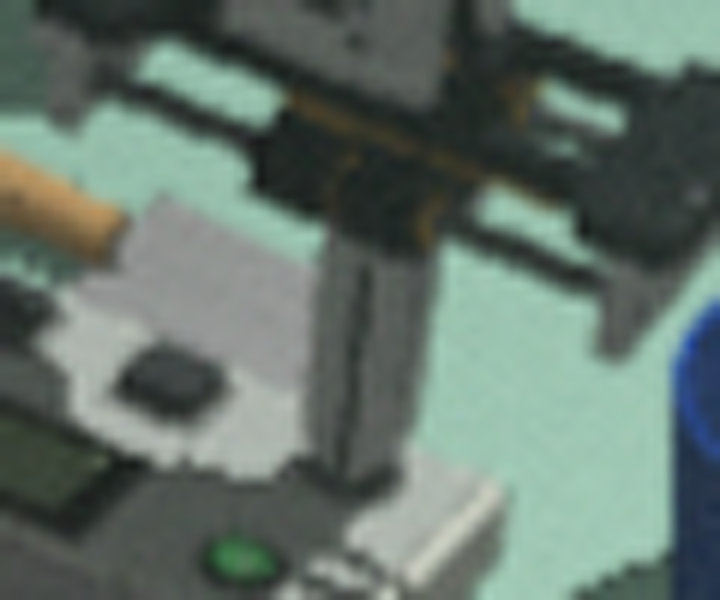

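Forces behave like the key spring: about 1.2 N to start, then 4.6 N at roughly 4.4 mm in. The tip sits on the round key, so the real tip is about 25 mm above the reported TCP. I'll release it and move over the unit key.

arm_command --pt "0 0 0 0.005 0" --pt "0 0 0 0.02 0" --pt "0 0 0 0.02 0" --pt "0 -0.009 -0.026 0.02 0" --pt "0 -0.018 -0.052 0.02 0" --pt "0 -0.018 -0.052 0.01 0" --pt "0 -0.018 -0.052 0.01 0"

```text
time: 11.82
tool_pos: [0.5255, 0.1118, 0.0341]
ee_rot: [-3.138, 0.001, 1.23]
wrist_force: [0.5, -0.0, 0.8]
width: 0.0007
```

```bash
python3 z.py z10 340 170
```

```text
(no output)
```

View pics/z10.png

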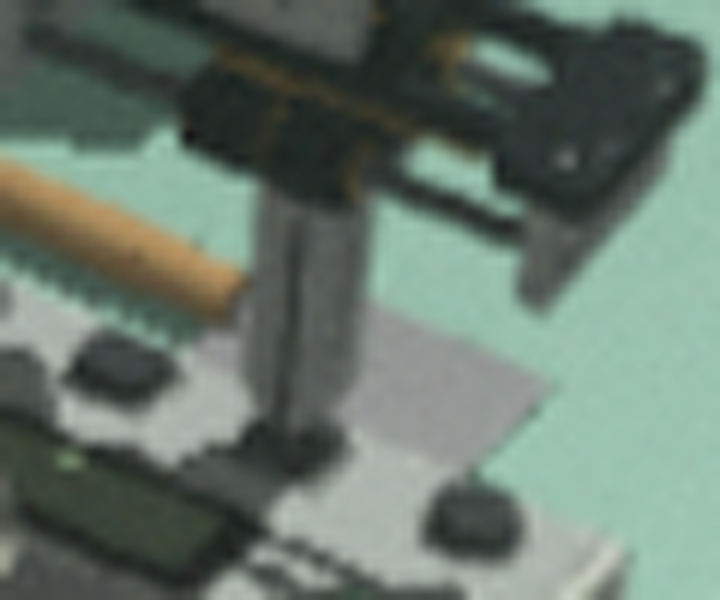

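The picture shows the power key sprung back up at crop (475,520) and the tip centred over the unit key at (295,430). Pressing it now.

arm_command --pt "0 0 0 -0.003 0" --pt "0 0 0 -0.005 0" --pt "0 0 0 -0.007 0" --pt "0 0 0 -0.009 0" --pt "0 0 0 -0.01 0" --pt "0 0 0 -0.01 0" --pt "0 0 0 -0.01 0"

```text
time: 12.75
tool_pos: [0.5274, 0.1116, 0.0263]
ee_rot: [3.14, -0.001, 1.23]
wrist_force: [0.9, 1.8, 4.1]
width: 0.0007
```

arm_command --pt "0 0 0 -0.0007 0" --pt "0 0 0 -0.0007 0" --pt "0 0 0 -0.0007 0"

```text
time: 13.12
tool_pos: [0.5274, 0.1115, 0.0255]
ee_rot: [3.14, -0.001, 1.23]
wrist_force: [2.4, 2.4, 5.1]
width: 0.0006
```

arm_command --pt "0 0 0 0.005 0" --pt "0 0 0 0.02 0" --pt "0 0 0 0.03 0" --pt "0 -0.01 -0.028 0.03 0" --pt "0 -0.02 -0.056 0.03 0" --pt "0 -0.03 -0.085 0.03 0" --pt "0 -0.04 -0.113 0.03 0" --pt "0 -0.04 -0.113 0.02 0" --pt "0 -0.04 -0.113 0.011 0" --pt "0 -0.04 -0.113 0.011 0"

```text
time: 14.38
tool_pos: [0.4857, -0.0007, 0.0345]
ee_rot: [-3.139, 0.0, 1.231]
wrist_force: [0.4, -0.8, -0.3]
width: 0.0005
```

```bash
python3 z.py z11 315 160
```

```text
(no output)
```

View pics/z11.png

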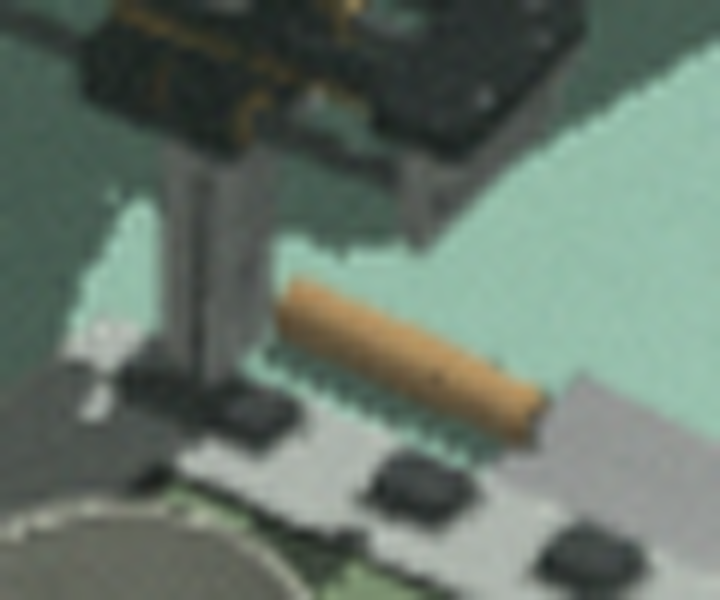

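The tip is over the middle of the wide tare key at crop (210,380). The setup key (420,485) and unit key (590,555) are both up. Pressing tare.

arm_command --pt "0 0 0 -0.003 0" --pt "0 0 0 -0.005 0" --pt "0 0 0 -0.007 0" --pt "0 0 0 -0.009 0" --pt "0 0 0 -0.01 0" --pt "0 0 0 -0.0105 0" --pt "0 0 0 -0.0105 0" --pt "0 0 0 -0.0105 0"

```text
time: 15.42
tool_pos: [0.4875, -0.0016, 0.0261]
ee_rot: [3.14, -0.001, 1.23]
wrist_force: [1.6, 0.2, 4.8]
width: 0.0004
```

Force is 4.8 N, about 4.7 mm in. I'll lift clear, back off toward the robot and check.

arm_command --pt "0 0 0 0.005 0" --pt "0 0 0 0.03 0" --pt "0 0 0 0.08 0" --pt "0 0 0 0.13 0" --pt "0 0 0 0.18 0" --pt "0 -0.05 0 0.2 0" --pt "0 -0.1 0 0.2 0" --pt "0 -0.1 0 0.2 0" --pt "0 -0.1 0 0.2 0"

```text
time: 16.55
tool_pos: [0.3865, -0.0017, 0.2248]
ee_rot: [-3.14, 0.0, 1.23]
wrist_force: [1.3, 0.5, 0.3]
width: 0.0007
```

```bash
python3 - <<'E'
from bench import optics,robot
import numpy as np, cv2
s=optics.snapshot("scene")["image"][:,:,::-1]; cv2.imwrite("pics/f1.png",s)
b=cv2.imread("pics/scene1.png")
cv2.imwrite("pics/f2.png",np.vstack([cv2.resize(x[180:260,260:440],None,fx=4,fy=3.7,interpolation=cv2.INTER_CUBIC) for x in (b,s)]))
E
```

```text
(no output)
```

View pics/f1.png

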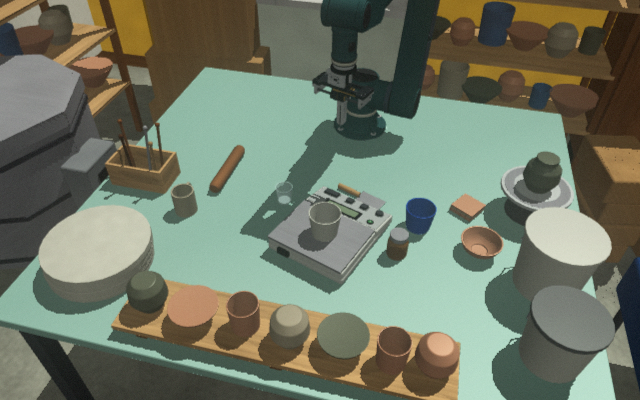

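View pics/f2.png

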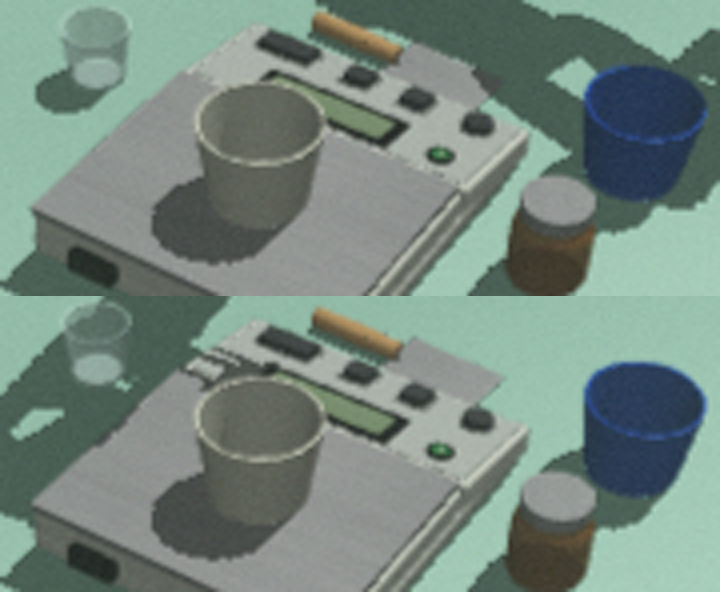

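Before and after match: all four keys are up, nothing has moved, and the gripper is clear of everything. Handing in.

```bash
python3 -c "
from bench import robot
print(robot.close_job())"
```

```text
the job is handed in; nothing more can be done
None
```

I tapped the power, unit and tare keys in that order with the shut fingertips and handed the job in at about 16.6 s. No verdict was reported.

- **Presses:** the wrist force peaked at about 4.6 N on power, 5.1 N on unit and 4.8 N on tare. By the spring figures each key went about 4.5–5 mm in, past the 2.5 mm that counts. The key positions themselves are not readable, so this rests on force and pictures.
- **Springing back:** pictures showed the power key up before I pressed unit, and the unit key up before I pressed tare.
- **Final check:** all four keys are up and setup was not pressed. The tub, plate, scraper, jar and pot look unmoved against the first picture, and the gripper is above and clear of everything.
- **Disagreements:** the two cameras differed by about 5 mm in the keys' x position. Contact came with the reported TCP about 25 mm lower than the key height implied. The scene picture also showed the tip higher than reported, by about 15 mm, so I found the pressing height by force instead.

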